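Tilt the cheese log out of the half-covered ripening box

ROBOT

A 6-joint arm with a two-finger parallel gripper is mounted at the origin on the work surface. World frame = base frame: x ahead of the robot, y to its left, z up, the work surface at z = 0. Lengths are in mm, angles in degrees, forces in N, time in s.
With the tool pointing down it reaches from about 300 to 850 mm from the base axis. Payload 4.2 kg.
Tool frame: the origin (TCP) lies between the finger pads; the fingertips stand 19 mm ahead of it and the grasp point (between the pads) is the TCP (env.tips_ahead is the distance from the TCP to the fingertips, in mm); z points along the fingers, y is the direction in which the jaws open and shut (so a half turn about z gives the same grasp; the last joint's range is limited). The gripper opens to 91 mm and grips with 3 to 60 N. Pads are 32 mm wide; open, the fingers measure 118 mm over their backs; the gripper's body (76 mm by 178 mm) begins 60 mm behind the grasp point.
Start: joints at [-70.302, 18.312, 89.639, -0, 72.044, -1.146], TCP at [204.605, -537.381, 232.976] pointing down, gripper open.
Joint ranges: [-177.97, 177.97], [-48.28, 115.42], [12.27, 149.76], [-77.06, 257.06], [2.81, 150.46], [-146.56, 146.56]. Speed limits (degrees/s): [147.25, 147.25, 180, 180, 180, 180].

INTERFACE

Orientations are given as [roll, pitch, yaw] about the fixed x, y, z axes, in that order (R = Rz(yaw) Ry(pitch) Rx(roll)).
In Python, from workcell import telemetry, viewer, job_done, env gives the robot as it stands. The module is installed in compiled form; this text tells all that it offers.
- The arm moves only by the shell command python3 -m jog 'ROWS' [FORCE]. ROWS is JSON, a list of rows, each a list of 3 entries, a list of its own where there are three numbers: the shift along the tool's x, y, z in cm, then the turn about the tool's z in degrees, then the opening, from 0 (shut) to 1 (fully open). A call has 1 to 10 rows; each row shifts and turns the pose as measured when the row begins, along the tool's axes as they then stand; what a row does not reach is not made up. A row lasts 1/8 s, in which the tool goes at most 62.5 mm and 10.7 degrees, less where a joint would pass 70% of its speed; a pose out of reach is approached as far as the arm can. A call is refused whole if a number of a shift passes 6.25 or a number of a turn 10.7, either way. A call with a gripper value outside its range is refused whole. The fingers move at their own pace and stop on an object; FORCE is the grip in N (left out, the last holds). Time passes only in rows, so rows that do not move let the fingers close. It gives the time, the measured TCP pose, the force and the opening at its end, in the units of the state.
- telemetry.state(): the state, without advancing time (a new reading comes with each control period).
- viewer.grab_frame(name): name is "scene" or "top" or "wrist"; returns a dict with "color" (400x640x3 uint8, red, green, blue), "K" (3x3 intrinsics, pixels), "rvec" (rotation vector, rad) and "tvec" (3), from world to camera coordinates, as OpenCV has them. Camera axes: x right, y down, z forward; pixel columns grow to the right and rows downward; lengths in mm; the calibration is good to about 2 mm. A picture is of the moment at which its call begins. There is no depth.
- job_done(): hands the job in, once; it reports no verdict.
The state is a dict: "time_s": time; "qpos": joint angles; "qvel": joint speeds; "effort": joint torques, N m; "ee_pos": TCP position; "ee_rot": TCP orientation; "force": force on the tool from outside, world axes, zero at the start; "torque": the same for the moment, N m; "gripper_width": finger opening in mm.
Only numpy, scipy, OpenCV 4.12 (cv2) and the standard library are available. Lean on these libraries where they do the work, as an engineer would, in place of code of your own. Each camera call takes 0.05 s, during which the arm holds its last target. There are 200 camera calls.

TASK

Clear the ripening box: first take the small round cheese off the box's cover and stand it in the empty place of the row on the wire shelf, centred upright on the bare mat, and let go of it. Then bring the cheese log out of the box through its short opening, tilting it so that its far end comes up first and its covered end follows, and finish while still holding the whole log, in the gripper and at rest, about 10 cm above the box's rim or higher. Leave the other cheeses in the row, the mould, the brush and the jar where they are.

Things in the scene. Friction and masses are not known exactly. Their poses are not given: they have to be found in the camera images.
- box: White plastic ripening box, fixed: 240 long (its x) x 140 wide (y) x 85 high, walls and floor 5 thick. Origin: centre of its underside; x points away from the robot, z up. A fixed cover, 5 thick, top flush with the rim, closes the near end from x = -120 to -35 mm. The log lies inside along x on two low steel bars, its near end under the cover.
- box_opening (a point): Middle of the box's opening, level with the rim, 85 mm above the table, 40 mm along x from the box's centre. The opening is 150 long (box x = -35 to +115 mm) and 130 wide: shorter than the log, which cannot be lifted out level.
- log_center (a point): Centre of the cheese log: a rigid greyish round bar, 200 long, 36 in diameter, about 0.15 to 0.31 kg. Its x axis lies along the log, at the start pointing to its far end. At the start its axis is 27 mm above the table, parallel to the box's x, and its centre within 12 mm of the box's centre.
- log_near (a point): Centre of the log's end face under the cover (100 mm from the log's centre, along its -x).
- log_far (a point): Centre of the log's other end face, below the opening (100 mm from the log's centre, along its +x).
- drum_center (a point): Centre (half-way up) of the loose small round cheese, a cream drum 56 in diameter and 45 high, about 0.1 to 0.16 kg; at the start it stands on the box's cover (cover top 85 mm above the table). z is its axis.
- shelf: Low white-lined steel wire shelf, fixed: 360 long (its x) x 110 wide (its y), its flat top 60 mm above the table. Origin: on the table below its centre. Four places lie in one row along its x, 82 mm apart, centred on its middle: three hold cheeses like the loose one, one is empty.
- mat: Bare round straw-coloured mat, 54 in diameter, under 1 mm thick, fixed on the shelf top in the empty place of the row (any of the four). Origin at its centre, 60 mm above the table. The drum stands on the shelf top there.
- row1: A round cheese, 56 in diameter, 45 high, standing in the row; origin at the centre of its underside. Not to be moved.
- row2: Another cheese of the row, the same size. Not to be moved.
- row3: Another cheese of the row, the same size. Not to be moved.
- mould: Bystander: empty white plastic cup-shaped cheese mould, 68 across, 60 high; origin at its underside.
- brush: Bystander: brush 170 long lying on the table; origin at its underside.
- jar: Bystander: amber glass jar, 60 across, 90 high; origin at its underside.

How it is judged (in metres and radians):
On the way, in this order (a step that is already met when the one before it is completed fails the run):
1. the loose round cheese stands upright on the mat in the row, released, the log still in the box (horizontal distance between drum_center and mat below 0.014 m and height (world z) of drum_center between 0.076 and 0.089 m and angle between drum_center's own z axis and vertical below 0.1 rad and contact force between the fingers and drum below 0.05 N and linear speed of drum below 0.03 m/s and height (world z) of log_far below 0.085 m), for 0.2 s.
2. the log is tilted in the opening: its far end above the rim, its near end still below the rim inside the box (height (world z) of log_far above 0.09 m and height (world z) of log_near below 0.085 m and x of log_near in the frame of box between -0.115 and 0.115 m and y of log_near in the frame of box between -0.065 and 0.065 m), for 0.1 s.
At the end, for the whole second after the job is handed in: The loose round cheese stands upright on the shelf within 14 mm of the mat's centre, not touched by the fingers; the log is gripped by the fingers (over 2 N), at rest, both ends of its axis at least 65 mm above the rim (150 mm above the table), touching neither box nor shelf (horizontal distance between drum_center and mat below 0.014 m and height (world z) of drum_center between 0.076 and 0.089 m and angle between drum_center's own z axis and vertical below 0.1 rad and contact force between the fingers and drum below 0.05 N and height (world z) of each of log_near, log_far above 0.15 m and contact force between the fingers and log above 2 N and contact force between log and box below 0.05 N and contact force between log and shelf below 0.05 N and linear speed of log below 0.03 m/s and angular speed of log below 0.3 rad/s); the arm keeps its last pose, push and grip.
It fails at once if a cheese of the row is shifted more than 15 mm or tipped (distance of any of row1, row2, row3 from where it was at the start of the episode above 0.015 m or angle between any of row1, row2, row3's own z axis and vertical above 0.3 rad).
It fails at once if the mould, brush or jar is shifted more than 30 mm (distance of any of mould, brush, jar from where it was at the start of the episode above 0.03 m).
It also fails if it takes over 51 s, if anything falls off the work surface, if the arm or the gripper's body presses on something with over 40 N, if the wrist force passes 120 N, or if a joint passes its speed limit or range.

## Working session

There is one attempt and no reset: what is moved stays moved. The work goes in short steps, Python scripts to look and compute and a shell command to move; the robot and the scene stay as the last step left them, time stands still between calls to the robot, and variables do not carry over. Pictures are saved under pics/ and viewed, about 8 in all and at most 12, crops included, and the job is handed in when it is done.

```bash
mkdir -p pics
cat > h.py <<'E'
import numpy as np, cv2
from scipy.spatial.transform import Rotation as R
from workcell import telemetry, viewer, job_done, env
def grab(name, fn):
    f=viewer.grab_frame(name); cv2.imwrite(f'pics/{fn}.png', f['color'][:,:,::-1])
    np.savez(f'pics/{fn}.npz', K=f['K'], r=f['rvec'], t=f['tvec']); return f
def cam(fn):
    d=np.load(f'pics/{fn}.npz'); Rm=cv2.Rodrigues(d['r'])[0]; return d['K'],Rm,d['t'].reshape(3)
def ray(fn,u,v):
    K,Rm,t=cam(fn); return -Rm.T@t, Rm.T@np.linalg.inv(K)@np.array([u,v,1.])
def onz(fn,u,v,z):
    o,d=ray(fn,u,v); return (o+d*(z-o[2])/d[2]).round(1)
def tri(a,b):
    A=[];B=[]
    for fn,u,v in (a,b):
        o,d=ray(fn,u,v); d/=np.linalg.norm(d); P=np.eye(3)-np.outer(d,d); A.append(P);B.append(P@o)
    A=np.vstack(A);B=np.hstack(B); x,res,_,_=np.linalg.lstsq(A,B,rcond=None); return x.round(1), np.sqrt(res).round(1)
def proj(fn,p):
    K,Rm,t=cam(fn); return cv2.projectPoints(np.array(p,float).reshape(-1,3),cv2.Rodrigues(Rm)[0],t,K,None)[0].reshape(-1,2).round(1)
E
python3 - <<'E'
from h import *
for n in ('top','scene','wrist'): grab(n,n+'0')
for n in ('top0','scene0','wrist0'): K,Rm,t=cam(n); print(n,K[0,0],(-Rm.T@t).round(0))
a=[cv2.imread(f'pics/{n}0.png') for n in ('top','scene')]
s=telemetry.state(); print(s['ee_pos'],s['ee_rot'],s['gripper_width'],s['force'])
E
```

```text
top0 387.2191097623537 [464.   0. 799.]
scene0 364.3708119199782 [ 935. -576.  593.]
wrist0 279.3290423293783 [ 268. -513.  385.]
[ 204.46673323 -537.04232107  232.33105254] [-1.79924708e+02 -2.03616046e-03  2.08415552e+01] 91.40466979105672 [0.11910477 1.11232301 0.06674643]
```

View pics/top0.png

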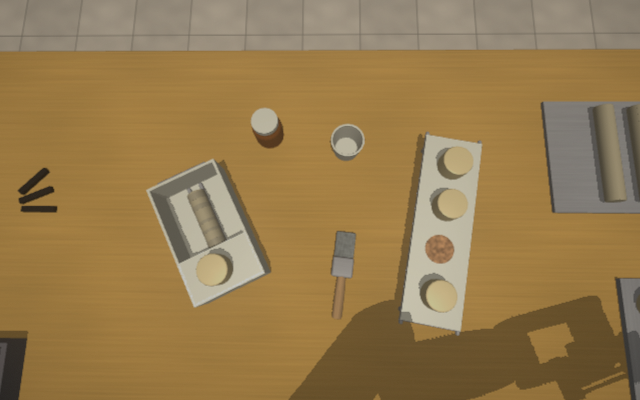

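View pics/scene0.png

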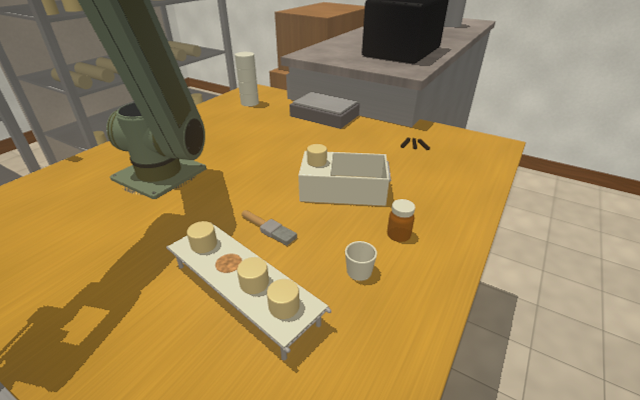

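The top view shows the box at px (207,232) with the drum at (212,270), the log at (206,215), the mat at (440,249), and row cheeses at (458,161), (452,204) and (441,296). In the scene view the drum is at (317,155) and the mat at (229,263). Next I enlarge crops for measuring.

Run:
```python
from h import *
t=cv2.imread('pics/top0.png'); s=cv2.imread('pics/scene0.png')
a=cv2.resize(t[150:310,140:275],None,fx=3,fy=3,interpolation=cv2.INTER_CUBIC) #405x480
a=a[:, :400]
b=cv2.resize(t[200:300,395:495],None,fx=4,fy=4,interpolation=cv2.INTER_CUBIC)[:300]
c=cv2.resize(s[140:215,290:390],None,fx=4,fy=4,interpolation=cv2.INTER_CUBIC)
d=cv2.resize(s[215:290,190:290],None,fx=4,fy=4,interpolation=cv2.INTER_CUBIC)
im=np.zeros((600,800,3),np.uint8); im[:480,:400]=a; im[:300,400:]=c; im[300:,400:]=d
for x in range(0,800,50): cv2.line(im,(x,0),(x,4),(0,0,255)); cv2.line(im,(x,300),(x,304),(0,0,255))
for y in range(0,600,50): cv2.line(im,(0,y),(4,y),(0,0,255)); cv2.line(im,(400,y),(404,y),(0,0,255))
cv2.imwrite('pics/c1.png',im)
```

```text
(no output)
```

View pics/c1.png

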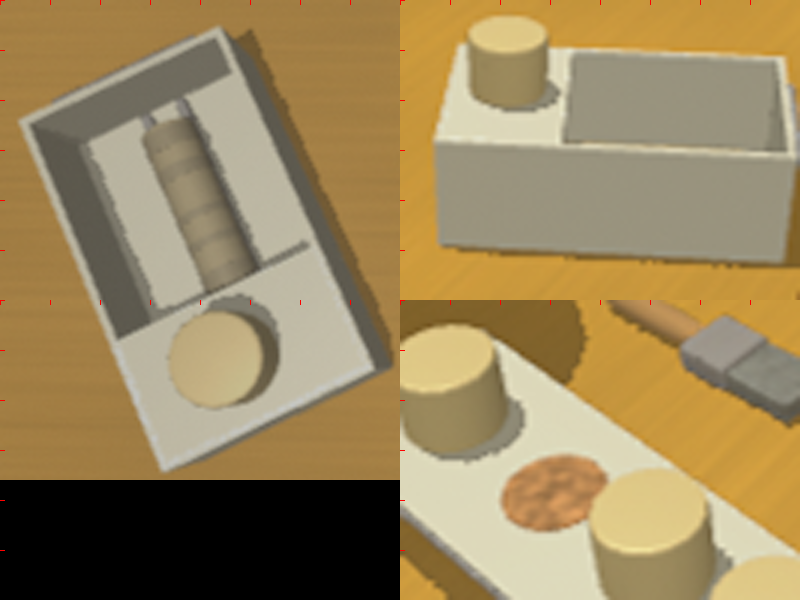

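Run:
```python
from h import *
T=lambda u,v:('top0',140+u/3,150+v/3)
S=lambda u,v:('scene0',290+(u-400)/4,140+v/4)
pairs={'farL':((22,122),(783,57)),'farR':((220,28),(797,157)),'nearR':((390,370),(437,143)),'nearL':((163,470),(462,45)),'drumtop':((216,359),(508,34))}
for k,(a,b) in pairs.items(): print(k,tri(T(*a),S(*b)), onz(*T(*a),130 if k=='drumtop' else 85))
print('mat',tri(('top0',440,249),('scene0',228.8,263)),onz('top0',440,249,60))
for n,p in dict(r1=(458.5,161),r2=(452.5,204),r3=(441,296.5)).items(): print(n,onz('top0',*p,105))
c=[onz(*T(*p),85) for p in ((22,122),(220,28),(390,370),(163,470))]
print('boxc',np.mean(c,0))
d=(c[0]+c[1]-c[2]-c[3])[:2]; w=(c[0]+c[3]-c[1]-c[2])[:2]
print('yaw',np.degrees(np.arctan2(d[1],d[0])),np.degrees(np.arctan2(-w[0],w[1])),np.linalg.norm(d)/2,np.linalg.norm(w)/2)
for p in ((168,128),(232,280)): print('log',onz(*T(*p),27))
print('jar',onz('top0',265,118,90),'mould',onz('top0',347,140,60), onz('top0',345,150,0))
```

```text
farL (array([605.9, 336.2,  82.9]), array([2.9])) [603.8 333.8  85. ]
farR (array([668.2, 212.9,  82.9]), array([2.8])) [665.8 211.1  85. ]
nearR (array([456.5,  98.4,  85.7]), array([7.4])) [452.3  95.2  85. ]
nearL (array([393.3, 231.6,  81.6]), array([2.4])) [392.3 229.4  85. ]
drumtop (array([459.3, 190.6, 126.6]), array([2.2])) [458.1 188.7 130. ]
mat (array([ 501.1, -219.5,   59. ]), array([2.])) [ 500.1 -220.2   60. ]
r1 [ 658.5 -248.6  105. ]
r2 [ 578.4 -233.2  105. ]
r3 [ 416.6 -204.4  105. ]
boxc [528.55  217.375  85.   ]
yaw 27.400098242611467 25.402713713418535 239.35177563577835 142.19846166537812
log [611.5 259.9  27. ]
log [508.9 210.1  27. ]
jar [747.9 113.5  90. ] mould [713.7 -47.2  60. ] [711.6 -46.6   0. ]
```

```bash
cat >> h.py <<'E'
def go(x,y,z,yaw=None):
    s=telemetry.state(); r=R.from_euler('xyz',s['ee_rot'],degrees=True)
    d=r.inv().apply(np.array([x,y,z])-s['ee_pos'])/10
    n=int(np.ceil(abs(d).max()/5.5)); print('shift cm',d.round(2),'n',n,'per',(d/max(n,1)).round(2), '| pos',np.round(s['ee_pos'],1),'rot',np.round(s['ee_rot'],1),'w',round(s['gripper_width'],1),'t',s['time_s'],'F',np.round(s['force'],1))
    if yaw is not None: print('turn',round((s['ee_rot'][2]-yaw+180)%360-180,1))
E
python3 -m jog '[[[0,0,0],10.4,1],[[0,0,0],10.4,1],[[0,0,0],10.4,1],[[0,0,0],0,1]]'
python3 -c "
from h import *
go(480,-219,230,-10.3)"
```

```text
time_s: 0.65
ee_pos: [204.2, -536.2, 230.8]
ee_rot: [-179.8, 0.1, -11.2]
force: [-0.2, 0.2, 0.8]
gripper_width: 91.3
shift cm [ 20.87 -36.49   0.18] n 7 per [ 2.98 -5.21  0.03] | pos [ 204.2 -536.2  230.8] rot [-1.798e+02  1.000e-01 -1.120e+01] w 91.3 t 0.65 F [-0.2  0.2  0.8]
turn -0.9
```

```bash
python3 -m jog '[[[3,-5.2,0],-0.9,1],[[3,-5.2,0],0,1],[[3,-5.2,0],0,1],[[3,-5.2,0],0,1],[[3,-5.2,0],0,1],[[3,-5.2,0],0,1],[[3,-5.2,0],0,1],[[0,0,0],0,1],[[0,0,0],0,1]]'
python3 -c "
from h import *
grab('wrist','w1'); go(458.5,189.5,215,-10.3)"
```

```text
time_s: 1.78
ee_pos: [481.5, -205.4, 230.3]
ee_rot: [-179.8, 0.1, -8.8]
force: [-0.2, -0.4, 0.2]
gripper_width: 91.4
shift cm [ -8.33 -38.68   1.69] n 8 per [-1.04 -4.83  0.21] | pos [ 481.4 -205.6  230.4] rot [-1.798e+02  1.000e-01 -8.800e+00] w 91.1 t 1.825 F [0.7 0.6 0.2]
turn 1.5
```

View pics/w1.png

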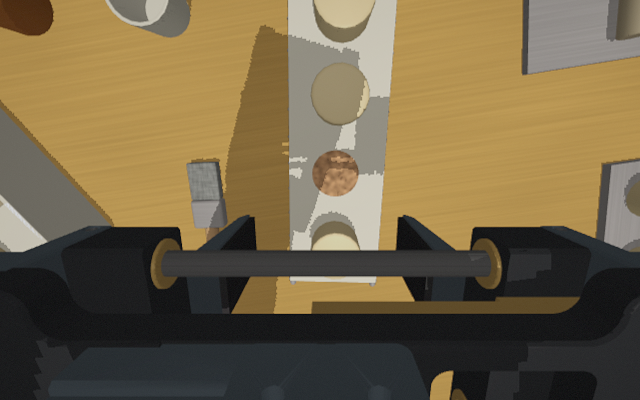

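The wrist view shows the mat at (335.5,173) and the next row cheese top at (340,93); the jaws open across the row.

```bash
python3 - <<'E'
from h import *
print(onz('w1',335.5,173,60),tri(('w1',335.5,173),('top0',440,249)),tri(('w1',335.5,173),('scene0',228.8,263)),onz('w1',340,93,105))
E
python3 -m jog '[[[-1,-4.9,0.2],1.5,1],[[-1,-4.9,0.2],0,1],[[-1,-4.9,0.2],0,1],[[-1,-4.9,0.2],0,1],[[-1,-4.9,0.2],0,1],[[-1,-4.9,0.2],0,1],[[-1,-4.9,0.2],0,1],[[0,0,0],0,1],[[0,0,0],0,1]]'
python3 -c "
from h import *
grab('wrist','w2'); go(458.5,189.5,215,-10.3)"
```

```text
[ 501.1 -220.    60. ] (array([ 500.5, -220.3,   58.7]), array([0.7])) (array([ 501.7, -219.4,   59.1]), array([1.4])) [ 581.4 -234.5  105. ]
time_s: 2.95
ee_pos: [473.9, 139.6, 217.3]
ee_rot: [-179.9, -0.1, -11.3]
force: [-0.1, -0.6, -0.4]
gripper_width: 91.4
shift cm [-2.5  -4.6   0.23] n 1 per [-2.5  -4.6   0.23] | pos [473.9 139.4 217.3] rot [-1.799e+02 -1.000e-01 -1.140e+01] w 90.9 t 3.0 F [-0.4  0.6 -0.3]
turn -1.1
```

View pics/w2.png

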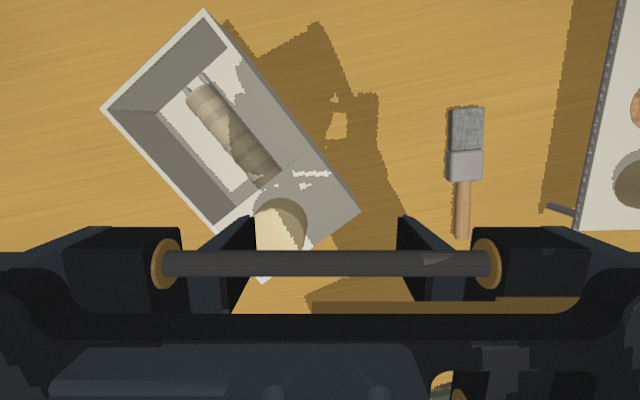

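The wrist view shows the box rim corners at (101,109), (204,10) and (361,211), the log from about (197,95) to (270,180), and the drum half hidden at (280,222). I use these to refine the box and log.

```bash
python3 - <<'E'
from h import *
P={k:onz('w2',*p,85) for k,p in dict(farL=(101,109),farR=(204,10),nearR=(361,211)).items()}
print(P); a=P['farR']-P['nearR']; print(np.degrees(np.arctan2(a[1],a[0])),np.linalg.norm(a), (P['farL']+P['nearR'])/2)
print('log',onz('w2',197,95,27),onz('w2',267,183,27))
print('drum back edge',onz('w2',281,198,130), proj('w2',[[459,190,130]]))
E
python3 -m jog '[[[-2.5,-4.6,0.2],-1.1,1],[[0,0,0],0,1],[[0,0,0],0,1]]'
python3 -c "
from h import *
go(459,190,112,-10.3)"
```

```text
{'farL': array([604.9, 335.6,  85. ]), 'farR': array([666.5, 212. ,  85. ]), 'nearR': array([453.7, 104.9,  85. ])}
26.71563106564376 238.2315050533829 [529.3  220.25  85.  ]
log [610.8 263.4  27. ] [494.8 209.4  27. ]
drum back edge [492.9 175.4 130. ] [[274.2 236.5]]
time_s: 3.38
ee_pos: [459.7, 185.3, 215.6]
ee_rot: [-180.0, -0.2, -10.7]
force: [-0.2, 1.0, 0.3]
gripper_width: 91.1
shift cm [-0.19 -0.45 10.36] n 2 per [-0.09 -0.23  5.18] | pos [459.7 185.3 215.6] rot [-180.    -0.2  -10.7] w 91.1 t 3.375 F [-0.2  1.   0.3]
turn -0.4
```

```bash
python3 -m jog '[[[-0.2,-0.45,5],0,1],[[0,0,4],0,1],[[0,0,1.3],0,1],[[0,0,0],0,1]]'
python3 -c "
from h import *
go(459,190,112,-10.3)"
```

```text
time_s: 3.88
ee_pos: [462.7, 185.3, 112.5]
ee_rot: [-179.9, -0.5, -11.1]
force: [0.8, 0.1, 0.2]
gripper_width: 90.9
shift cm [-0.45 -0.39  0.05] n 1 per [-0.45 -0.39  0.05] | pos [462.7 185.3 112.5] rot [-179.9   -0.5  -11.1] w 90.9 t 3.875 F [0.8 0.1 0.2]
turn -0.8
```

```bash
python3 -m jog '[[[-0.5,-0.5,0],-0.8,1],[[0,0,0],0,0.4],[[0,0,0],0,0.4],[[0,0,0],0,0.4],[[0,0,0],0,0.4],[[0,0,0],0,0.4]]' 15
python3 -c "
from h import *
go(459,190,112,-10.3)"
```

```text
time_s: 4.62
ee_pos: [461.1, 192.2, 116.6]
ee_rot: [-179.6, -0.9, -10.3]
force: [-0.8, -0.6, -1.3]
gripper_width: 55.4
shift cm [-0.17  0.25  0.45] n 1 per [-0.17  0.25  0.45] | pos [461.1 192.2 116.6] rot [-179.6   -0.9  -10.3] w 55.4 t 4.625 F [-0.8 -0.6 -1.3]
turn -0.0
```

```bash
python3 -m jog '[[[0,0,-3],0,0.4],[[0,0,-4],0,0.4],[[0,0,0],0,0.4]]'
python3 -c "
from h import *
go(500.5,-220,180,-10.3)"
```

```text
time_s: 5.0
ee_pos: [459.0, 191.6, 186.8]
ee_rot: [-179.8, -0.7, -10.3]
force: [0.2, 0.1, -2.7]
gripper_width: 55.3
shift cm [11.44 39.76  0.65] n 8 per [1.43 4.97 0.08] | pos [459.  191.6 186.8] rot [-179.8   -0.7  -10.3] w 55.3 t 5.0 F [ 0.2  0.1 -2.7]
turn -0.0
```

```bash
python3 -m jog '[[[1.4,4.9,0],0,0.4],[[1.4,4.9,0],0,0.4],[[1.4,4.9,0],0,0.4],[[1.4,4.9,0],0,0.4],[[1.4,4.9,0],0,0.4],[[1.4,4.9,0],0,0.4],[[1.4,4.9,0],0,0.4],[[1.0,4,0],0,0.4],[[0,0,0],0,0.4],[[0,0,0],0,0.4]]'
python3 -c "
from h import *
grab('scene','s2'); grab('wrist','w3');grab('top','t3')
c=cv2.imread('pics/s2.png')[150:350,120:370]; c=cv2.resize(c,None,fx=3.2,fy=3,interpolation=cv2.INTER_CUBIC); cv2.imwrite('pics/c2.png',c)
go(500.5,-220,150,-10.3)"
```

```text
time_s: 6.25
ee_pos: [491.2, -214.4, 170.7]
ee_rot: [-179.6, 0.7, -10.2]
force: [-0.1, 0.4, -1.7]
gripper_width: 55.1
shift cm [0.99 0.46 2.15] n 1 per [0.99 0.46 2.15] | pos [ 491.8 -213.9  171.6] rot [-179.7    0.6  -10.1] w 55.5 t 6.4 F [-0. -0. -2.]
turn 0.2
```

View pics/c2.png

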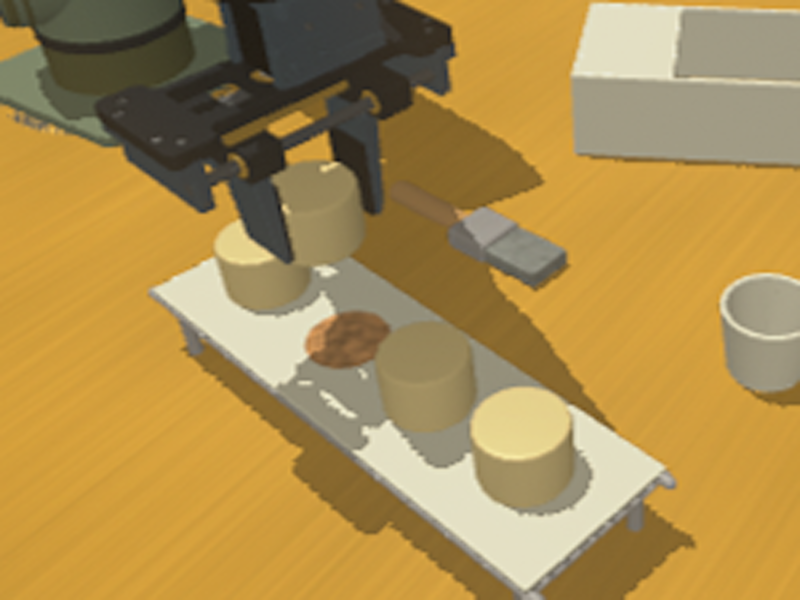

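Run:
```python
from h import *
from scipy.optimize import least_squares
tcp=np.array([491.8,-213.9,171.6]); yaw=np.radians(-10.1); ax=np.array([np.cos(yaw),np.sin(yaw),0])
th=np.linspace(0,2*np.pi,60)
def sil(a,dz):
    c=tcp+a*ax+[0,0,dz]
    return proj('s2',np.vstack([np.c_[c[0]+28*np.cos(th),c[1]+28*np.sin(th),np.full(60,c[2]+h)] for h in (-22.5,22.5)]))
def f(p):
    s=sil(*p); return [s[:,0].max()-(120+363/3.2), s[:,1].min()-(150+163/3), s[:,1].max()-(150+263/3)]
r=least_squares(f,[0,0]); print(r.x, r.fun)
```

```text
[0. 0.] [ 1.0625     -6.23333333 -2.26666667]
```

Run:
```python
from h import *
from scipy.optimize import least_squares
tcp=np.array([491.8,-213.9,171.6]); yaw=np.radians(-10.1); ax=np.array([np.cos(yaw),np.sin(yaw),0])
th=np.linspace(0,2*np.pi,60)
def sil(a,dz):
    c=tcp+a*ax+[0,0,dz]
    return proj('s2',np.vstack([np.c_[c[0]+28*np.cos(th),c[1]+28*np.sin(th),np.full(60,c[2]+h)] for h in (-22.5,22.5)]))
def f(p):
    s=sil(*p); return [s[:,0].max()-(120+363/3.2), s[:,1].min()-(150+163/3), s[:,1].max()-(150+263/3)]
b=min(((sum(np.square(f((a,d)))),a,d) for a in range(-12,13) for d in range(-16,5))); print(b,f(b[1:]))
```

```text
(np.float64(5.691128472222241), -7, -14) [np.float64(-0.13749999999998863), np.float64(-1.6333333333333542), np.float64(1.73333333333332)]
```

```bash
python3 -c "
import cv2,numpy as np
a=cv2.imread('pics/w3.png')[130:290,230:430]; a=cv2.resize(a,None,fx=4,fy=3.75,interpolation=cv2.INTER_CUBIC); cv2.imwrite('pics/c3.png',a)"
```

```text
(no output)
```

View pics/c3.png

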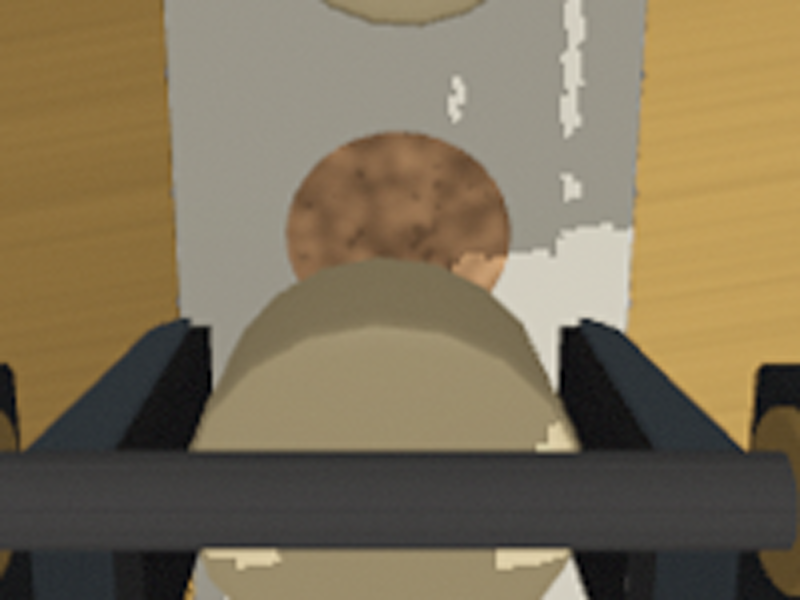

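The drum hangs upright between the pads: its front top edge is at crop (385,325) and its front bottom edge at (390,258), with the mat just ahead of it.

Run:
```python
from h import *
tcp=np.array([491.8,-213.9,171.6])
r=R.from_euler('z',-10.1,degrees=True)
for dz in (-14,-12,-10,-8,-6,-4):
    print(dz,[r.inv().apply(onz('w3',*p,171.6+dz+h)-tcp).round(1)[:2] for p,h in (((326.3,216.7),22.5),((327.5,198.8),-22.5))])
```

```text
-14 [array([23.6, -1.6]), array([22.2, -2.1])]
-12 [array([24.3, -1.6]), array([22.7, -2.1])]
-10 [array([24.9, -1.6]), array([23.2, -2.2])]
-8 [array([25.6, -1.5]), array([23.7, -2.2])]
-6 [array([26.2, -1.5]), array([24.3, -2.2])]
-4 [array([26.8, -1.6]), array([24.8, -2.2])]
```

```bash
python3 -m jog '[[[1.4,0.6,2.5],0,0.4],[[0,0,2],0,0.4],[[0,0,0],0,0.4]]'
python3 -c "
from h import *
go(505.8,-220,94,-10.3)"
```

```text
time_s: 6.78
ee_pos: [505.2, -219.0, 126.4]
ee_rot: [-179.7, 0.5, -9.8]
force: [-0.0, -0.5, -1.0]
gripper_width: 55.1
shift cm [0.1  0.11 3.24] n 1 per [0.1  0.11 3.24] | pos [ 505.2 -219.   126.4] rot [-179.7    0.5   -9.8] w 55.1 t 6.775 F [-0.  -0.5 -1. ]
turn 0.5
```

```bash
python3 -m jog '[[[0.1,0.1,2],0,0.4],[[0,0,0.8],0,0.4],[[0,0,0],0,0.4]]'
python3 -c "
from h import *
go(505.8,-220,94,-10.3)"
python3 -m jog '[[[0,0,0.3],0,0.4],[[0,0,0],0,0.4]]'
python3 -c "
from h import *
go(505.8,-220,94,-10.3)"
```

```text
time_s: 7.15
ee_pos: [507.7, -218.9, 100.7]
ee_rot: [-179.7, 0.2, -9.7]
force: [0.0, 0.0, -1.4]
gripper_width: 55.3
shift cm [-0.16  0.14  0.67] n 1 per [-0.16  0.14  0.67] | pos [ 507.7 -218.9  100.7] rot [-179.7    0.2   -9.7] w 55.3 t 7.15 F [ 0.   0.  -1.4]
turn 0.6
time_s: 7.4
ee_pos: [508.5, -219.0, 99.1]
ee_rot: [-179.8, 0.0, -9.6]
force: [-0.3, -0.2, -1.8]
gripper_width: 55.5
shift cm [-0.25  0.14  0.51] n 1 per [-0.25  0.14  0.51] | pos [ 508.5 -219.    99.1] rot [-179.8    0.    -9.6] w 55.5 t 7.4 F [-0.3 -0.2 -1.8]
turn 0.7
```

```bash
python3 -m jog '[[[-0.4,0.2,0.4],0.6,0.4],[[0,0,0],0,0.4]]'
python3 -c "
from h import *
go(505.8,-220,94,-10.3)"
python3 -m jog '[[[-0.1,0,0.4],0,0.4],[[0,0,0],0,0.4]]'
python3 -c "
from h import *
go(505.8,-220,94,-10.3)"
```

```text
time_s: 7.65
ee_pos: [504.1, -220.6, 95.4]
ee_rot: [-179.8, -0.0, -10.3]
force: [0.1, -0.3, -1.2]
gripper_width: 55.2
shift cm [ 0.16 -0.09  0.14] n 1 per [ 0.16 -0.09  0.14] | pos [ 504.1 -220.6   95.4] rot [-179.8   -0.   -10.3] w 55.2 t 7.65 F [ 0.1 -0.3 -1.2]
turn 0.0
time_s: 7.9
ee_pos: [503.3, -220.6, 91.5]
ee_rot: [-179.8, -0.1, -10.3]
force: [0.4, 0.4, -1.4]
gripper_width: 55.2
shift cm [ 0.24 -0.11 -0.25] n 1 per [ 0.24 -0.11 -0.25] | pos [ 503.3 -220.6   91.5] rot [-1.798e+02 -1.000e-01 -1.030e+01] w 55.2 t 7.9 F [ 0.4  0.4 -1.4]
turn 0.0
```

```bash
python3 -m jog '[[[0.3,0,0.2],0,0.4],[[0,0,0],0,0.4]]'
python3 -m jog '[[[0.0,0,0.2],0,0.4],[[0,0,0],0,0.4]]'
```

```text
time_s: 8.15
ee_pos: [503.8, -220.7, 91.3]
ee_rot: [-179.8, 0.2, -10.3]
force: [0.4, 0.0, -1.6]
gripper_width: 55.0
time_s: 8.4
ee_pos: [504.1, -220.8, 91.1]
ee_rot: [-179.8, 0.2, -10.3]
force: [-1.0, 0.1, -1.9]
gripper_width: 55.5
```

```bash
python3 -m jog '[[[0.1,0,0.4],0,0.4],[[0,0,0],0,0.4]]'
python3 -m jog '[[[0.0,0,0.4],0,0.4],[[0,0,0],0,0.4]]'
python3 -c "
from h import *
grab('scene','s4')
c=cv2.imread('pics/s4.png')[190:310,150:310]; c=cv2.resize(c,None,fx=5,fy=5,interpolation=cv2.INTER_CUBIC); cv2.imwrite('pics/c4.png',c)"
```

```text
time_s: 8.65
ee_pos: [505.3, -221.0, 89.2]
ee_rot: [-179.8, 0.1, -10.3]
force: [-0.4, 0.4, -1.2]
gripper_width: 55.7
time_s: 8.9
ee_pos: [506.3, -221.2, 87.3]
ee_rot: [-179.8, -0.0, -10.3]
force: [-0.6, -0.4, -1.5]
gripper_width: 55.5
```

View pics/c4.png

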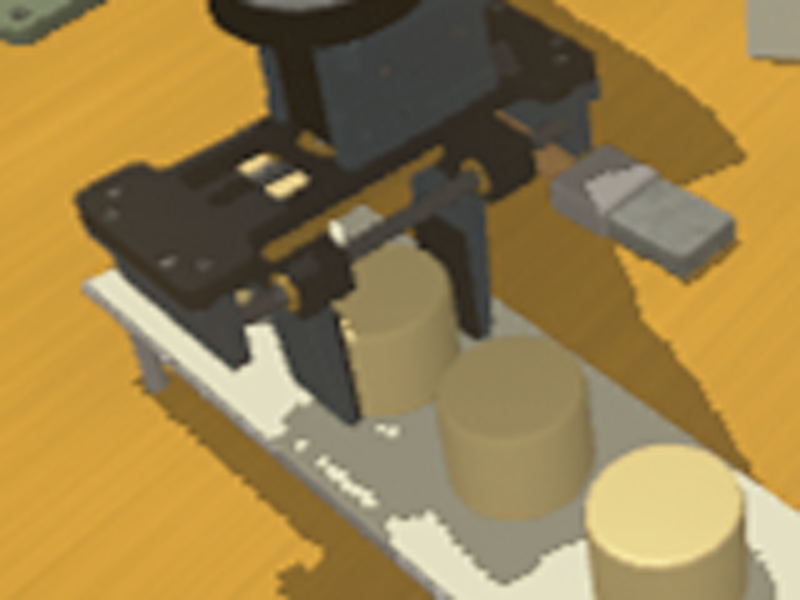

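Drum hovers just above the shelf, clear of its neighbours. I keep lowering until contact.

```bash
python3 -m jog '[[[-0.1,0,0.3],0,0.4],[[0,0,0],0,0.4]]'
python3 -m jog '[[[-0.1,0,0.3],0,0.4],[[0,0,0],0,0.4]]'
```

```text
time_s: 9.2
ee_pos: [506.8, -221.3, 86.5]
ee_rot: [-179.9, -0.3, -10.3]
force: [0.8, -0.0, -1.6]
gripper_width: 55.6
time_s: 9.45
ee_pos: [507.3, -221.5, 85.6]
ee_rot: [-179.9, -0.5, -10.3]
force: [-1.1, 0.1, -1.0]
gripper_width: 55.2
```

```bash
python3 -m jog '[[[-0.3,-0.1,0.3],0,0.4],[[0,0,0],0,0.4]]'
python3 -m jog '[[[-0.1,0,0.2],0,0.4],[[0,0,0],0,0.4]]'
```

```text
time_s: 9.7
ee_pos: [507.7, -221.6, 85.2]
ee_rot: [180.0, -1.0, -10.3]
force: [-0.3, -0.6, -1.6]
gripper_width: 55.3
time_s: 9.95
ee_pos: [508.0, -221.8, 85.0]
ee_rot: [180.0, -1.1, -10.4]
force: [-0.7, -0.1, -1.8]
gripper_width: 55.6
```

```bash
python3 -m jog '[[[-0.6,-0.2,0.4],0,0.4],[[0,0,0],0,0.4]]'
python3 -m jog '[[[0,0,0.4],0,0.4],[[0,0,0],0,0.4]]'
```

```text
time_s: 10.2
ee_pos: [508.2, -222.0, 84.2]
ee_rot: [179.7, -2.0, -10.3]
force: [0.0, 0.4, -1.1]
gripper_width: 55.6
time_s: 10.45
ee_pos: [509.2, -222.3, 81.8]
ee_rot: [179.7, -2.2, -10.4]
force: [0.3, -0.9, -0.9]
gripper_width: 55.3
```

```bash
python3 -c "
from h import *
grab('scene','s5')
s=telemetry.state(); print(s['qpos'],s['qvel'],s['effort'])
c=cv2.imread('pics/s5.png')[225:285,195:275]; c=cv2.resize(c,None,fx=7,fy=7,interpolation=cv2.INTER_CUBIC); cv2.imwrite('pics/c5.png',c)
go(505.8,-220,84,-10.3)
z=60
th=np.linspace(0,2*np.pi,60)
q=proj('s5',np.c_[500.75+28*np.cos(th),-220+28*np.sin(th),np.full(60,60)]); print('expect bottom front v max',q[q[:,1].argmax()],'right',q[q[:,0].argmax()])"
```

```text
[-24.89504267  23.64398335 105.77540749   0.28578873  48.41520661
  75.2845602 ] [-0.05993322  0.17053102 -0.16693651  0.01074772  0.28141924 -0.05428887] [ 3.92813352e-02 -3.79798794e+01 -1.68815374e+01 -7.35622278e-03
 -3.69347194e-01 -5.09661273e-03]
shift cm [-0.36 -0.17 -0.24] n 1 per [-0.36 -0.17 -0.24] | pos [ 509.2 -222.3   81.7] rot [179.7  -2.2 -10.4] w 55.6 t 10.5 F [-0.2  0.2  7. ]
turn -0.1
expect bottom front v max [224.2 272.9] right [241.7 260.8]
```

View pics/c5.png

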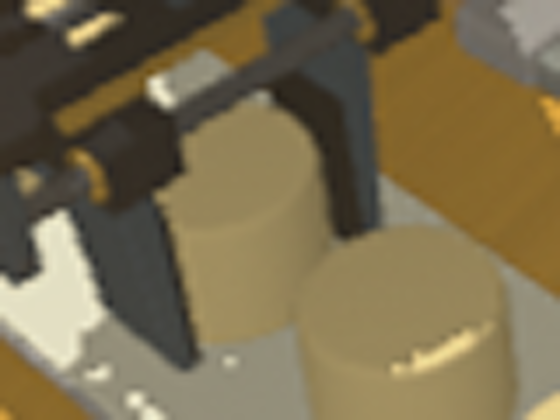

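Contact force is now +7 N. The drum's bottom edge is at about px (227,274) and its right edge at (242,261), within about 1 px of the prediction for a drum centred on the mat. I release it.

```bash
python3 -m jog '[[[0,0,-0.1],0,0.9],[[0,0,0],0,0.9],[[0,0,0],0,0.9],[[0,0,0],0,0.9]]'
python3 -c "
from h import *
go(500,-220,180,-10.3)"
```

```text
time_s: 11.0
ee_pos: [507.4, -221.5, 80.0]
ee_rot: [179.7, -1.8, -10.4]
force: [0.4, -0.3, -1.1]
gripper_width: 82.4
shift cm [ -0.44   0.03 -10.02] n 2 per [-0.22  0.02 -5.01] | pos [ 507.4 -221.5   80. ] rot [179.7  -1.8 -10.4] w 82.4 t 11.0 F [ 0.4 -0.3 -1.1]
turn -0.1
```

```bash
python3 -m jog '[[[0,0,-3],0,0.9],[[0,0,-6],0,0.9],[[0,0,-6],0,0.9],[[0,0,0],-9.2,0.9],[[0,0,0],-9.2,0.9],[[0,0,0],-9.2,0.9],[[0,0,0],-9.2,0.7],[[0,0,0],0,0.7]]'
python3 -c "
from h import *
go(573.8,243,215,26.5); s=telemetry.state(); print(s['qpos'])"
```

```text
time_s: 12.0
ee_pos: [502.3, -219.7, 234.1]
ee_rot: [178.7, -1.2, 27.6]
force: [-0.0, -0.9, 1.4]
gripper_width: 65.4
shift cm [ 27.7  -37.76   1.68] n 7 per [ 3.96 -5.39  0.24] | pos [ 502.3 -219.7  234.1] rot [178.7  -1.2  27.6] w 65.4 t 12.0 F [-0.  -0.9  1.4]
turn 1.1
[-24.94849743  14.99338755  94.26486344   0.22236054  68.99203823
  37.43245816]
```

```bash
python3 -m jog '[[[4,-5.4,0],1,0.7],[[4,-5.4,0],0,0.7],[[4,-5.4,0],0,0.7],[[4,-5.4,0],0,0.7],[[4,-5.4,0],0,0.7],[[4,-5.4,0],0,0.7],[[4,-5.4,0],0,0.7],[[0,0,0],0,0.7],[[0,0,0],0,0.7]]'
python3 -c "
from h import *
go(573.8,243,215,26.5); grab('scene','s6'); grab('wrist','w6');grab('top','t6')
a=cv2.imread('pics/t6.png')[190:310,390:490]; a=cv2.resize(a,(350,420),interpolation=cv2.INTER_CUBIC)
b=cv2.imread('pics/w6.png')[:290,90:540]
im=np.zeros((420,800,3),np.uint8); im[:,:350]=a; im[:290,350:]=b; cv2.imwrite('pics/c6.png',im)"
```

```text
time_s: 13.12
ee_pos: [584.3, 215.7, 230.3]
ee_rot: [178.7, -1.3, 24.8]
force: [-0.5, 0.1, 0.3]
gripper_width: 64.0
shift cm [ 0.15 -2.95  1.47] n 1 per [ 0.15 -2.95  1.47] | pos [584.3 215.7 230.3] rot [178.7  -1.3  24.8] w 64.0 t 13.125 F [-0.5  0.1  0.3]
turn -1.7
```

View pics/c6.png

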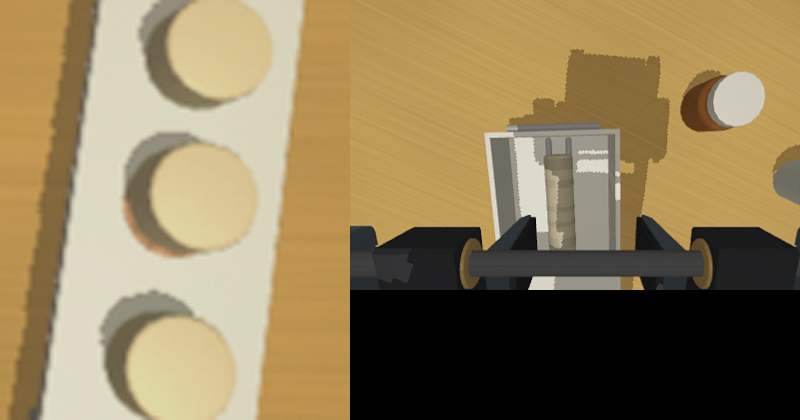

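The drum stands in the row with its top centred at px (448,246). In the wrist view the log's far end is at (298,157) and its visible near part at (302,240).

Run:
```python
from h import *
print('drum',onz('t6',448,246,105))
print('r2,r3',onz('t6',390+219/3.5,190+49/3.5,105),onz('t6',390+180/3.5,190+371/3.5,105))
o=np.array([529.5,220]); e=R.from_euler('z',-26.5,degrees=True)
for n,p,z in (('logfar',(298,157),36),('lognear',(302,240),27),('rimfarL',(226,133),85),('rimfarR',(360,129),85)):
    w=onz('w6',*p,z); print(n,w,e.apply([*(w[:2]-o),0]).round(1))
```

```text
drum [ 503.2 -221.1  105. ]
r2,r3 [ 578.4 -233.3  105. ] [ 417.5 -205.2  105. ]
logfar [610.5 259.8  36. ] [90.2 -0.5  0. ]
lognear [510.2 211.   27. ] [-21.3   0.6   0. ]
rimfarL [606.3 335.1  85. ] [120.1  68.7   0. ]
rimfarR [668.2 210.8  85. ] [120.  -70.1   0. ]
```

```bash
python3 -m jog '[[[0.1,-2.9,0],-1.7,0.7],[[0,0,0],0,0.7],[[0,0,5],0,0.7],[[0,0,5],0,0.7],[[0,0,0],0,0.7]]'
python3 -c "
from h import *
go(574.3,242.3,32,26.5)"
```

```text
time_s: 13.9
ee_pos: [579.0, 233.0, 131.2]
ee_rot: [178.5, -1.6, 25.8]
force: [-0.4, -0.3, -0.0]
gripper_width: 63.9
shift cm [-0.29 -1.31  9.88] n 2 per [-0.15 -0.65  4.94] | pos [579.  233.  131.2] rot [178.5  -1.6  25.8] w 63.9 t 13.9 F [-0.4 -0.3 -0. ]
turn -0.7
```

```bash
python3 -m jog '[[[-0.4,-1.4,3],-0.7,0.7],[[0,0,0],0,0.7]]'
python3 -c "
from h import *
go(574.3,242.3,32,26.5)"
```

```text
time_s: 14.15
ee_pos: [573.3, 242.4, 104.5]
ee_rot: [178.4, -2.0, 26.4]
force: [-1.2, -0.4, -0.2]
gripper_width: 63.8
shift cm [-0.16 -0.16  7.25] n 2 per [-0.08 -0.08  3.63] | pos [573.3 242.4 104.5] rot [178.4  -2.   26.4] w 63.8 t 14.15 F [-1.2 -0.4 -0.2]
turn -0.1
```

```bash
python3 -m jog '[[[-0.1,-0.2,3.5],0,0.7],[[0,0,2.5],0,0.7],[[0,0,0],0,0.7]]'
python3 -c "
from h import *
go(574.3,242.3,32,26.5)"
```

```text
time_s: 14.52
ee_pos: [582.3, 243.5, 53.6]
ee_rot: [178.2, -3.0, 26.3]
force: [0.3, -0.7, 0.3]
gripper_width: 64.0
shift cm [-0.88 -0.31  2.11] n 1 per [-0.88 -0.31  2.11] | pos [582.3 243.5  53.6] rot [178.2  -3.   26.3] w 64.0 t 14.525 F [ 0.3 -0.7  0.3]
turn -0.2
```

```bash
python3 -m jog '[[[-1.2,-0.3,1.2],0,0.7],[[0,0,0],0,0.7]]'
python3 -c "
from h import *
go(574.3,242.3,35,26.5)"
```

```text
time_s: 14.78
ee_pos: [575.1, 241.3, 46.7]
ee_rot: [178.1, -3.6, 26.2]
force: [0.1, 0.1, -0.6]
gripper_width: 63.9
shift cm [-0.1  -0.16  1.16] n 1 per [-0.1  -0.16  1.16] | pos [575.1 241.3  46.7] rot [178.1  -3.6  26.2] w 63.9 t 14.775 F [ 0.1  0.1 -0.6]
turn -0.3
```

```bash
python3 -m jog '[[[-0.2,-0.2,1.1],0,0.7],[[0,0,0],0,0.7]]'
python3 -c "
from h import *
go(574.3,242.3,35,26.5)"
```

```text
time_s: 15.02
ee_pos: [576.1, 243.0, 38.6]
ee_rot: [178.1, -4.0, 26.2]
force: [0.5, 0.0, -0.1]
gripper_width: 63.9
shift cm [-0.22 -0.02  0.34] n 1 per [-0.22 -0.02  0.34] | pos [576.1 243.   38.6] rot [178.1  -4.   26.2] w 63.9 t 15.025 F [ 0.5  0.  -0.1]
turn -0.3
```

```bash
python3 -m jog '[[[-0.3,0,0.4],0,0.7],[[0,0,0],0,0.3],[[0,0,0],0,0.3],[[0,0,0],0,0.3],[[0,0,0],0,0.3],[[0,0,0],0,0.3]]' 10
python3 -c "
from h import *
go(574.3,242.3,60,26.5)"
```

```text
time_s: 15.78
ee_pos: [573.8, 243.3, 35.0]
ee_rot: [178.2, -4.1, 26.1]
force: [-0.9, -0.5, -0.1]
gripper_width: 35.6
shift cm [ 0.18  0.19 -2.49] n 1 per [ 0.18  0.19 -2.49] | pos [573.8 243.3  35. ] rot [178.2  -4.1  26.1] w 35.6 t 15.775 F [-0.9 -0.5 -0.1]
turn -0.4
```

```bash
python3 -m jog '[[[0,0,-1.5],0,0.3],[[0,0,-1.5],0,0.3],[[0,0,0],0,0.3]]'
python3 -m jog '[[[0,0,-1.5],0,0.3],[[0,0,-1.5],0,0.3],[[0,0,0],0,0.3]]'
python3 -c "
from h import *
go(574.3,242.3,130,26.5); grab('scene','s7'); c=cv2.imread('pics/s7.png')[60:240,240:480]; cv2.imwrite('pics/c7.png',cv2.resize(c,None,fx=3.3,fy=3.3,interpolation=cv2.INTER_CUBIC))"
```

```text
time_s: 16.15
ee_pos: [571.8, 242.7, 67.1]
ee_rot: [178.2, -4.1, 26.1]
force: [0.4, 1.5, -0.7]
gripper_width: 35.6
time_s: 16.52
ee_pos: [569.6, 242.5, 99.6]
ee_rot: [178.2, -4.2, 26.1]
force: [0.7, -0.2, -1.8]
gripper_width: 35.8
shift cm [ 0.63  0.32 -2.99] n 1 per [ 0.63  0.32 -2.99] | pos [569.6 242.5  99.6] rot [178.2  -4.2  26.1] w 35.8 t 16.525 F [ 0.7 -0.2 -1.8]
turn -0.4
```

View pics/c7.png

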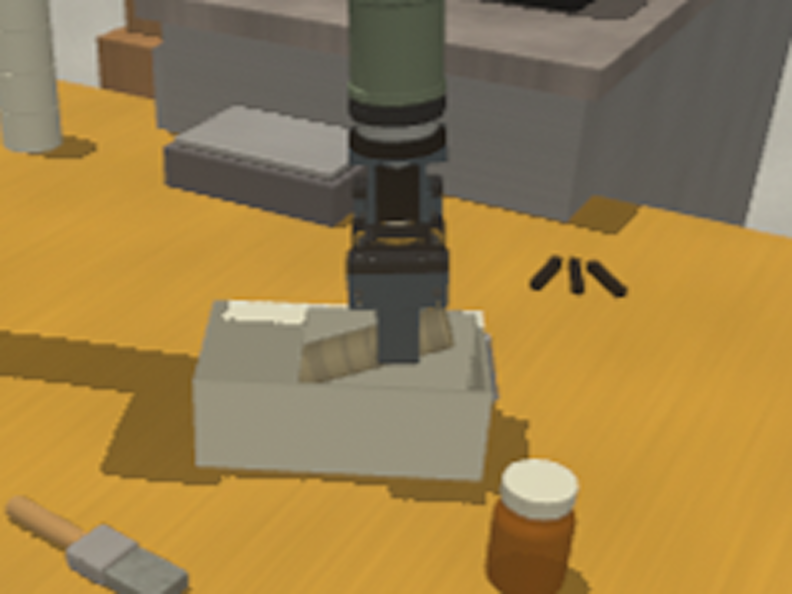

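The log is held at about px (360,167) in the scene. It is tilting as wanted, far end up, with its near end still under the cover. I continue the lift.

```bash
python3 -m jog '[[[0.2,0,-1.5],0,0.3],[[0,0,0],0,0.3]]'
python3 -m jog '[[[0.2,0,-1.5],0,0.3],[[0,0,0],0,0.3]]'
python3 -m jog '[[[0.2,0,-1.5],0,0.3],[[0,0,0],0,0.3]]'
```

```text
time_s: 16.82
ee_pos: [569.6, 243.1, 114.5]
ee_rot: [178.2, -4.0, 26.1]
force: [-0.0, -0.3, -1.8]
gripper_width: 35.8
time_s: 17.08
ee_pos: [570.2, 244.0, 130.4]
ee_rot: [178.2, -4.0, 26.1]
force: [0.8, 0.2, -1.0]
gripper_width: 35.6
time_s: 17.32
ee_pos: [570.9, 244.9, 146.6]
ee_rot: [178.2, -4.0, 26.1]
force: [0.9, 0.3, -1.5]
gripper_width: 35.7
```

```bash
python3 -m jog '[[[0.2,0,-1.5],0,0.3],[[0,0,0],0,0.3]]'
python3 -m jog '[[[0.2,0,-1.5],0,0.3],[[0,0,0],0,0.3]]'
python3 -c "
from h import *
grab('scene','s8');grab('wrist','w8');grab('top','t8')
c=cv2.imread('pics/s8.png')[50:200,260:430]; cv2.imwrite('pics/c8.png',cv2.resize(c,None,fx=4,fy=4,interpolation=cv2.INTER_CUBIC))"
```

```text
time_s: 17.58
ee_pos: [571.6, 245.8, 162.8]
ee_rot: [178.2, -4.0, 26.1]
force: [-0.5, 0.0, -2.2]
gripper_width: 35.6
time_s: 17.82
ee_pos: [572.2, 246.7, 179.0]
ee_rot: [178.2, -4.0, 26.1]
force: [-0.3, -0.3, -2.0]
gripper_width: 36.0
```

```bash
python3 -m jog '[[[1.5,0,0],0,0.3],[[1.5,0,0],0,0.3],[[0,0,0],0,0.3]]'
python3 -c "
from h import *
grab('scene','s9');grab('wrist','w9');grab('top','t9')
c=cv2.imread('pics/s9.png')[40:200,280:430]; c=cv2.resize(c,(450,480),interpolation=cv2.INTER_CUBIC)
t=cv2.imread('pics/t9.png')[130:310,130:260]; t=cv2.resize(t,(346,480),interpolation=cv2.INTER_CUBIC)
cv2.imwrite('pics/c9.png',np.hstack([c,t]))"
```

```text
time_s: 18.35
ee_pos: [597.0, 258.9, 177.1]
ee_rot: [178.2, -3.5, 26.1]
force: [-0.1, -0.4, -0.9]
gripper_width: 35.5
```

View pics/c9.png

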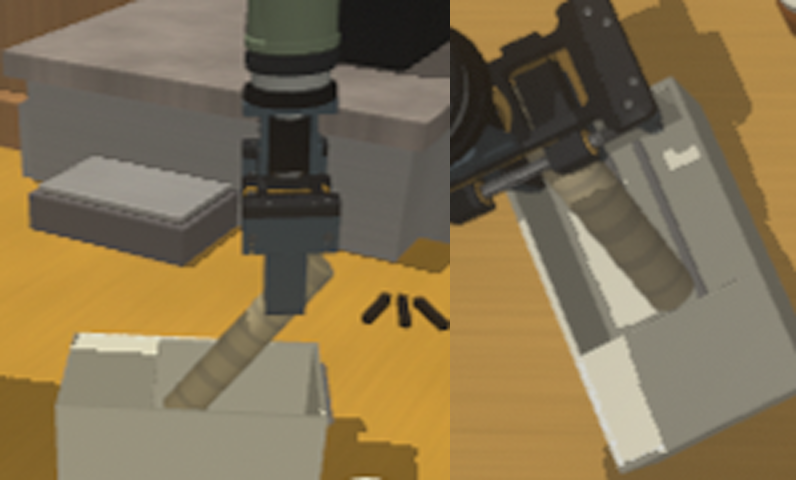

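The log is tilted at about 45°. Its far end is well above the rim, and its near end (scene crop (185,400), top crop (680,300)) is just at the cover edge, inside the box. I shift a little further out from under the cover, firm the grip and raise.

```bash
python3 -m jog '[[[2,0,0],0,0.3],[[0.5,0,0],0,0.3],[[0,0,0],0,0.3]]' 30
python3 -m jog '[[[0.3,0,-1.5],0,0.3],[[0,0,-1.5],0,0.3],[[0,0,-1.5],0,0.3],[[0,0,0],0,0.3]]'
python3 -m jog '[[[0,0,-3],0,0.3],[[0,0,-3],0,0.3],[[0,0,-3],0,0.3],[[0,0,0],0,0.3]]'
python3 -m jog '[[[0,0,-3],0,0.3],[[0,0,-2],0,0.3],[[0,0,0],0,0.3],[[0,0,0],0,0.3],[[0,0,0],0,0.3]]'
```

```text
time_s: 18.88
ee_pos: [616.6, 268.5, 178.4]
ee_rot: [178.2, -3.3, 26.1]
force: [0.2, -0.4, -1.9]
gripper_width: 35.3
time_s: 19.38
ee_pos: [615.6, 269.7, 228.6]
ee_rot: [178.2, -3.4, 26.1]
force: [0.2, -0.2, -2.4]
gripper_width: 35.6
time_s: 19.88
ee_pos: [608.4, 269.4, 319.8]
ee_rot: [178.2, -3.2, 26.1]
force: [0.6, -0.3, -1.7]
gripper_width: 35.1
time_s: 20.5
ee_pos: [603.2, 268.6, 360.7]
ee_rot: [178.3, -2.3, 26.1]
force: [0.5, 0.5, -1.7]
gripper_width: 35.3
```

Run:
```python
from h import *
grab('scene','s10');grab('top','t10')
s=telemetry.state();tcp=np.array(s['ee_pos']);print(tcp,s['gripper_width'],np.abs(s['qvel']).max(),s['time_s'])
a=cv2.imread('pics/s10.png').astype(int);r=cv2.imread('pics/s9.png')
print('ref log colour',r[40+385//3,280+195//3],r[40+340//3,280+235//3])
yaw=np.radians(26.1)
h=cv2.cvtColor(a.astype(np.uint8),cv2.COLOR_BGR2HSV)
for th in (35,40,45,50,55,60,75,90):
    t=np.radians(th); d=np.array([-np.cos(t)*np.cos(yaw),-np.cos(t)*np.sin(yaw),-np.sin(t)])
    out=[]
    for L in (40,80,120,150,170):
        p=proj('s10',tcp+[0,0,-7]+L*d)[0].astype(int); out.append((tuple(int(v) for v in p),a[p[1],p[0]].tolist()))
    print(th,out)
t=cv2.imread('pics/t10.png'); 
hs=cv2.cvtColor(t,cv2.COLOR_BGR2HSV)
d0=cv2.cvtColor(t,cv2.COLOR_BGR2GRAY)
print('drum diff t6/t10',np.abs(cv2.imread('pics/t6.png')[220:275,420:475].astype(int)-t[220:275,420:475]).mean())
```

```text
[603.27935851 268.60616698 360.82717022] 35.2539184011801 0.8233076106997669 20.6
ref log colour [ 88 119 131] [ 86 117 129]
35 [((370, 73), [87, 104, 114]), ((356, 83), [90, 96, 100]), ((342, 91), [90, 96, 100]), ((332, 98), [144, 152, 157]), ((326, 102), [143, 151, 157])]
40 [((371, 75), [111, 148, 162]), ((357, 85), [91, 96, 100]), ((344, 95), [91, 97, 101]), ((335, 102), [143, 151, 156]), ((329, 106), [139, 148, 153])]
45 [((372, 76), [107, 143, 157]), ((359, 87), [73, 91, 98]), ((347, 98), [89, 95, 98]), ((338, 106), [141, 148, 152]), ((333, 111), [113, 122, 126])]
50 [((373, 77), [104, 138, 151]), ((361, 89), [96, 123, 135]), ((350, 101), [84, 112, 124]), ((342, 109), [82, 109, 121]), ((337, 114), [85, 91, 97])]
55 [((374, 78), [98, 131, 143]), ((363, 91), [92, 118, 128]), ((353, 103), [86, 115, 126]), ((346, 112), [86, 115, 127]), ((341, 118), [62, 68, 74])]
60 [((375, 78), [94, 126, 138]), ((365, 92), [82, 106, 114]), ((356, 105), [83, 111, 122]), ((350, 115), [77, 104, 114]), ((346, 121), [60, 66, 72])]
75 [((379, 80), [82, 109, 118]), ((373, 96), [90, 96, 100]), ((368, 110), [92, 99, 103]), ((364, 121), [58, 147, 194]), ((361, 128), [56, 145, 192])]
90 [((383, 81), [72, 87, 95]), ((381, 97), [90, 96, 100]), ((380, 112), [90, 97, 102]), ((378, 123), [56, 147, 195]), ((378, 130), [58, 147, 196])]
drum diff t6/t10 12.235702479338842
```

The log is seen held at about 55° with its near end at roughly z = 224. The drum's image patch differs from before, perhaps from a shadow, so I check that once.

Run:
```python
from h import *
a=cv2.imread('pics/t6.png');b=cv2.imread('pics/t10.png')
for n,(u,v) in dict(drum=(448,246),r2=(452,204),r3=(441,296),r1=(458,161)).items():
    T=a[v-22:v+22,u-22:u+22]; m=cv2.matchTemplate(b[v-32:v+32,u-32:u+32],T,cv2.TM_CCOEFF_NORMED); _,s,_,p=cv2.minMaxLoc(m); print(n,p[0]-10,p[1]-10,round(s,3), b[v,u])
    g=cv2.HoughCircles(cv2.cvtColor(b[v-32:v+32,u-32:u+32],cv2.COLOR_BGR2GRAY),cv2.HOUGH_GRADIENT,1,20,param1=60,param2=10,minRadius=13,maxRadius=18); 
    if g is not None: print(g[0][0], onz('t10',u-32+g[0][0][0],v-32+g[0][0][1],105))
```

```text
drum 0 0 0.999 [139 188 208]
[31.5 31.5 15.1] [ 504.1 -220.2  105. ]
r2 0 0 0.999 [135 183 204]
[26.5 33.5 15.1] [ 575.6 -222.3  105. ]
r3 0 0 0.999 [144 193 210]
[32.5 30.5 15.2] [ 420.  -205.4  105. ]
r1 0 0 1.0 [131 180 201]
[32.5 31.5 15. ] [ 659.5 -248.7  105. ]
```

```bash
python3 -c "
from h import *
s=telemetry.state(); print(s['time_s'],s['gripper_width'],s['force']); job_done()"
```

```text
20.6 35.2539184011801 [ 0.19881714 -0.34484243 -1.92126437]
the job is handed in; nothing more can be done
```

I handed in the job at 20.6 s with the drum on the mat and the log held clear of the box; the hand-in reports no verdict.

- **Drum:** I took it off the box cover and set it upright on the mat. The last checks put it about 3–4 mm from the mat's centre, and it stayed put after release.
- **Log:** I gripped it near its far end and lifted it so it pivoted in the pads. It came out far end first, with the near end still inside the box at about 45° of tilt.
- **Final hold:** The gripper was set to 30 N with the fingers 35 mm apart. The TCP was at z ≈ 361 mm, with the log at about 55° and its near end at about 224 mm, against the 150 mm required.
- **Bystanders:** The row cheeses showed no shift in image matching between the drum's release and the end. I did not check the mould, brush and jar separately; no move was planned near them.

Three things disagreed or were off along the way:

- The tool drifted up to about 4° off vertical.
- Small jogs partly stalled.
- A raw brightness difference at the drum looked suspicious. Template matching showed no movement, so I took it as a change in light.

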